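# Reset the tripped pump through its shuttered well

### The arm

A 6-joint arm with a two-finger parallel gripper is mounted at the origin on the work surface. World frame = base frame: x ahead of the robot, y to its left, z up, the work surface at z = 0. Lengths are in m, angles in degrees, forces in N, time in s.
With the tool pointing down it reaches from about 0.4 to 0.825 m from the base axis. Payload 7 kg.
Tool frame: the origin (TCP) lies midway between the tips of the shut fingers; the grasp point (between the pads) lies 19 mm behind it (ctrl.grasp_offset is the distance from the TCP to the grasp point, in m); z points along the fingers, x is the direction in which the jaws open and shut, and the axes are right-handed (so a half turn about z gives the same grasp; the last joint's range is limited). The gripper opens to 88 mm and grips with 3 to 60 N. Pads are 19 mm wide; open, the fingers measure 130 mm over their backs; the gripper's body (78 mm by 193 mm) begins 47 mm behind the grasp point.
Start: joints at [89.043, 20.546, 0.682, 0, -70.136, -16.507], TCP at [0.203, 0.644, 0.227] pointing down, gripper open.
Joint ranges: [-176.03, 176.03], [-82.01, 121.73], [-58.28, 71.71], [-173.87, 95.51], [-174.79, -0.11], [-173.66, 173.66]. Speed limits (degrees/s): [136.94, 136.94, 172.46, 180, 180, 180].

### API

Orientations are given as [roll, pitch, yaw] about the fixed x, y, z axes, in that order (R = Rz(yaw) Ry(pitch) Rx(roll)).
In Python, from plant import sensors, snapshot, order, ctrl gives the robot as it stands.
- The arm moves only by the tool send_rows, never from a script. Its argument "commands" is a list of rows, each a list of 3 entries, a list of its own where there are three numbers: the closure, from 0 (fully open) to 1 (shut), then the shift along the world's x, y, z in units of 0.25 m (1.0 is 0.25 m), then the turn, a rotation vector about the world's x, y, z in units of 360 degrees (1.0 is 360 degrees). In form: [[hand, [x, y, z], [ax, ay, az]], ...]. A call has 1 to 12 rows; each row shifts and turns the pose as measured when the row begins; what a row does not reach is not made up. A row lasts 1/10 s, in which the tool goes at most 50 mm and 8.59 degrees, less where a joint would pass 70% of its speed; a pose out of reach is approached as far as the arm can. A call with a number of a shift or a turn outside -1 to 1 is refused whole. A call with a gripper value outside its range is refused whole. The fingers move at their own pace and stop on an object; the grip force is fixed at half the most. Time passes only in rows, so rows that do not move let the fingers close. It gives the time, the measured TCP pose, the force and the opening at its end, in the units of the state.
- sensors.get_obs(): the state, without advancing time (a new reading comes with each control period).
- snapshot(name): name is "scene" or "top" or "wrist"; returns a dict with "color" (420x560x3 uint8, blue, green, red), "z_map" (420x560 float32, m along the optical axis (not along the pixel's ray), 0 where there is no reading), "mtx" (3x3 intrinsics, pixels), "xyz" and "attitude" of the camera in the world. Camera axes: x right, y down, z forward; pixel columns grow to the right and rows downward; lengths in m; the calibration is good to about 2 mm. A picture is of the moment at which its call begins.
- order.close_job(): hands the job in, once; it reports no verdict.
The state is a dict: "clock": time; "joint_pos": joint angles; "qvel": joint speeds; "tau": joint torques, N m; "tool_pos": TCP position; "orientation": TCP orientation; "force": force on the tool from outside, world axes, zero at the start; "moment": the same for the moment, N m; "opening": finger opening in m.
Only numpy, scipy, OpenCV 4.12 (cv2) and the standard library are available. Lean on these libraries where they do the work, as an engineer would, in place of code of your own. Each camera call takes 0.05 s, during which the arm holds its last target.

### The job

The pump unit with two black pump heads has tripped: with the fingertips, push its shutter open by the fin until the well is clear, reach down into the well, press the sunken reset key fully down and let it spring back up, then push the shutter shut again so that it covers the well, and come away. Push and press gently with the fingers only; do not pinch or lift anything, and leave the other pump unit and the loose things around alone.

Things in the scene. Friction and masses are not known exactly. Their poses are not given: they have to be found in the camera images.
- twin: Pump unit with TWO round black heads side by side (tripped): fixed white box 200 x 200 x 60 mm on the bench. Origin: centre of the underside; x away from its front, y left, z up (yaw within 0.25 rad of the world). On its flat top (the deck) the heads rise 35 mm at x = 38 to 92 mm, y up to 72 mm either side; shutter and well lie nearer the front; a loose fitting stands near x = -79, y = 68 mm.
- twin_shutter (a joint): Shutter of the two-head unit, m: 0 = shut over the well, grows towards the unit's +y, 0.070 = fully open; from 0.055 the well is clear. Captive aluminium plate 62 (x) x 64 (y) x 4 mm, its top 4.5 mm above the deck, between rails 5 mm high along y at unit x = -56 and 16 mm. Slides with about 1.5 N friction and stays where left; hard end stops.
- twin_fin (a point): Middle of the top edge of the upright fin on the two-head unit's shutter, axes as the unit's. The fin is 40 mm long (x), 8 mm thick (y), and rises 22 mm above the plate, its top 86.5 mm above the bench. It moves with the shutter: unit x = -20 mm, y = -45 mm plus the shutter value.
- twin_key (a joint): Reset key of the two-head unit, m: 0 = up, 0.006 = fully down. It starts to give at about 1.7 N, is fully down at about 5 N, and springs back when released; below that is a hard stop (60 N would damage it).
- twin_key_top (a point): Centre of the top of the two-head unit's reset key: grey, round, 28 mm across, in the middle of a square well 46 x 46 mm (sides along the unit's x and y, 30 mm deep) at unit x = -20, y = -45 mm. Key up: its top is 18 mm below the deck, 42 mm above the bench. Hidden until the shutter is open. Axes as the unit's.
- single: Pump unit with ONE round black head (running, leave alone): fixed white box 200 x 200 x 60 mm on the bench. Origin: centre of the underside; x away from its front, y left, z up (yaw within 0.25 rad of the world). On its flat top (the deck) the heads rise 35 mm at x = 38 to 92 mm, y up to 72 mm either side; shutter and well lie nearer the front; a loose fitting stands near x = -79, y = 68 mm.
- single_shutter (a joint): Shutter of the one-head unit, m: 0 = shut over the well, grows towards the unit's +y, 0.070 = fully open; from 0.055 the well is clear. Captive aluminium plate 62 (x) x 64 (y) x 4 mm, its top 4.5 mm above the deck, between rails 5 mm high along y at unit x = -56 and 16 mm. Slides with about 1.5 N friction and stays where left; hard end stops.
- single_fin (a point): Middle of the top edge of the upright fin on the one-head unit's shutter, axes as the unit's. The fin is 40 mm long (x), 8 mm thick (y), and rises 22 mm above the plate, its top 86.5 mm above the bench. It moves with the shutter: unit x = -20 mm, y = -45 mm plus the shutter value.
- single_key (a joint): Reset key of the one-head unit, m: 0 = up, 0.006 = fully down. It starts to give at about 1.7 N, is fully down at about 5 N, and springs back when released; below that is a hard stop (60 N would damage it).
- single_key_top (a point): Centre of the top of the one-head unit's reset key: grey, round, 28 mm across, in the middle of a square well 46 x 46 mm (sides along the unit's x and y, 30 mm deep) at unit x = -20, y = -45 mm. Key up: its top is 18 mm below the deck, 42 mm above the bench. Hidden until the shutter is open. Axes as the unit's.
- fitting: Black and steel tube fitting, 22 mm diameter, 24 mm high, loose on the deck of the two-head unit; origin at its underside. A bystander.
- fitting2: The same kind of fitting, loose on the deck of the one-head unit; origin at its underside. A bystander.
- vial: Amber vial, 28 mm diameter, 50 mm high, standing on the bench in front of the units; origin at its underside. A bystander.
- solvent: Clear bottle, 70 mm diameter, 140 mm high, right of the units; origin at its underside. A bystander.
- beaker: Glass beaker, 70 mm diameter, 85 mm high, left of the units; origin at its underside. A bystander.
- column: Small upright column with black end caps, 36 mm diameter, 130 mm high, right of the units; origin at its underside. A bystander.
- wrench: Wrench 140 mm long, lying flat on the bench in front and to the right; origin at its underside. A bystander.

How it is judged:
By the outcome, as a careful person would: the job done as asked, in the order asked, and still so for the second after the job is handed in, with the robot touching nothing.
It also fails if it takes over 58 s, if anything falls off the work surface, if the arm or the gripper's body presses on something with over 40 N, if the wrist force passes 120 N, or if a joint passes its speed limit or range.

## Working session

There is one attempt and no reset: what is moved stays moved. The work goes in short steps, Python scripts to look and compute and a tool call to move; the robot and the scene stay as the last step left them, time stands still between calls to the robot, and variables do not carry over. Pictures are saved under pics/ and viewed, and the job is handed in when it is done.

Besides the shell and the picture viewer there is one more tool, called after "Request:" as name(argument=value, ...), one argument or row to a line, values as JSON. send_rows: Moves the arm, as the interface text tells. Its arguments: {"type":"object","properties":{"commands":{"type":"array","items":{"type":"array"}}},"required":["commands"]}

```bash
mkdir -p pics
cat > h.py <<'E'
import numpy as np, cv2
from plant import sensors, snapshot, order, ctrl
from scipy.spatial.transform import Rotation as R
E
python3 - <<'E'
from h import *
o=sensors.get_obs(); print(o)
for n in ["scene","top"]:
    s=snapshot(n); cv2.imwrite(f"pics/{n}0.png",s["color"]); print(n,s["mtx"],s["xyz"],s["attitude"])
    np.savez(f"{n}0.npz",**s)
E
```

```text
{'clock': 0.0, 'joint_pos': array([ 8.90415373e+01,  2.05901908e+01,  6.34743574e-01, -1.80346051e-02,
       -7.01370903e+01, -1.65083792e+01]), 'qvel': array([-0.03087722,  0.0344792 , -0.00736401, -0.00527289, -0.18169401,
        0.01675175]), 'tau': array([ 1.92509484e-03, -5.82718456e+01,  2.93036610e+01,  6.99671879e+00,
        6.81074336e-03, -1.57251966e-04]), 'tool_pos': array([0.20247905, 0.64340806, 0.22565067]), 'orientation': array([-1.79989958e+02, -9.35407733e-02, -1.07472991e+02]), 'force': array([-0.05272084, -0.03909058, -0.23748161]), 'moment': array([-0.00898669,  0.02067944, -0.02829036]), 'opening': 0.08750679520156576}
scene [[511.91579967   0.         277.32160774]
 [  0.         511.91579967 209.13637776]
 [  0.           0.           1.        ]] [ 1.24087329 -0.48418452  1.15410898] [-140.35909912    0.52689608   56.61919235]
top [[421.37453182   0.         278.13612888]
 [  0.         421.37453182 208.53755652]
 [  0.           0.           1.        ]] [0.31713482 0.03250216 1.32000619] [-171.72858984   -0.87733032  -90.10167907]
```

View pics/scene0.png

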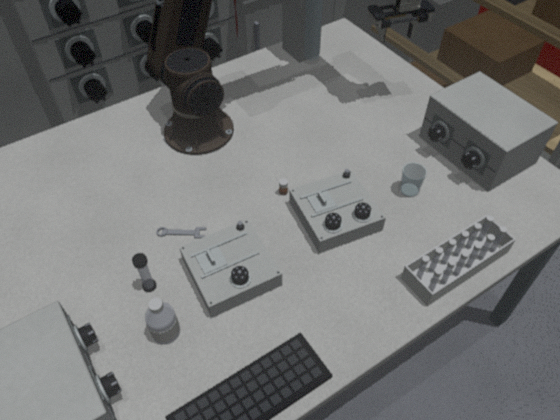

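View pics/top0.png

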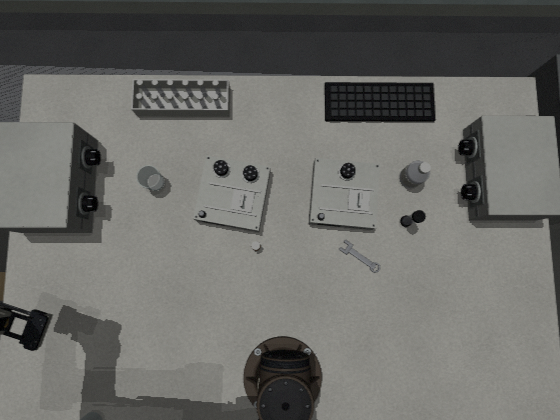

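The two-head unit is at about (233,193) in the top view and the one-head unit at (345,193). The two-head shutter and fin are at about (243,201). I'll measure its pose from the deck mask.

```bash
cat >> h.py <<'E'
def cam(s):
    return R.from_euler('xyz',s["attitude"],degrees=True).as_matrix()
def ray(s,uv,z):
    d=cam(s)@np.linalg.solve(s["mtx"],[uv[0],uv[1],1]); return s["xyz"]+d*(z-s["xyz"][2])/d[2]
def proj(s,p):
    c=cam(s).T@(np.asarray(p)-s["xyz"]); c=s["mtx"]@c; return c[:2]/c[2]
def cloud(s):
    h,w=s["z_map"].shape; u,v=np.meshgrid(np.arange(w),np.arange(h)); z=s["z_map"]
    P=np.stack([(u-s["mtx"][0,2])/s["mtx"][0,0]*z,(v-s["mtx"][1,2])/s["mtx"][1,1]*z,z],-1)
    return P@cam(s).T+s["xyz"]
E
python3 - <<'E'
from h import *
for n in ["scene","top"]:
    s=dict(np.load(n+"0.npz")); P=cloud(s); z=P[...,2]
    rng=(P[...,0]>.4)&(P[...,0]<.85)&(P[...,1]>-.02)&(P[...,1]<.35)
    print(n,"bench z", np.median(z[rng&(z<.03)]))
    m=(rng&(z>.045)&(z<.075)).astype(np.uint8)
    nl,l,st,ce=cv2.connectedComponentsWithStats(m)
    i=1+np.argmax(st[1:,4]); Q=P[l==i]
    r=cv2.minAreaRect(Q[:,:2].astype(np.float32)); print(r,st[i],np.median(Q[:,2]))
    # heads
    for a,lo,hi in(("heads",.085,.11),("fin",.078,.09)):
        mm=(rng&(z>lo)&(z<hi)).astype(np.uint8)
        nl,l,st,ce=cv2.connectedComponentsWithStats(mm)
        for i in range(1,nl):
            if st[i,4]>5: print(a,st[i],P[l==i].mean(0))
s=dict(np.load("top0.npz")); cv2.imwrite("pics/topz.png",cv2.resize(s["color"][140:250,185:285],None,fx=6,fy=5.4,interpolation=cv2.INTER_CUBIC))
s=dict(np.load("scene0.npz")); cv2.imwrite("pics/scenez.png",cv2.resize(s["color"][155:255,270:400],None,fx=6,fy=6,interpolation=cv2.INTER_CUBIC))
E
```

```text
scene bench z -0.0006761909414352285
((0.5510721206665039, 0.15428578853607178), (0.20414721965789795, 0.20823846757411957), 79.6241683959961) [ 290  170   96   75 3726] 0.05985489516664977
heads [318 192   4   3   7] [0.51251142 0.1236209  0.08683402]
heads [320 196   7   6  16] [0.53538669 0.11981256 0.08750228]
heads [355 203  16  13 153] [0.6252583  0.18670123 0.08899151]
heads [325 213  17  14 164] [0.60967974 0.09755527 0.08908785]
heads [461 231   8   8  45] [0.84184045 0.34045544 0.09635994]
heads [448 239   8   9  54] [0.84196806 0.29523033 0.09631482]
heads [435 247   8   9  55] [0.84182685 0.2503194  0.09568223]
heads [421 256   9   9  59] [0.84258336 0.20401082 0.09607617]
fin [345 169   5   6  20] [0.48660612 0.24253867 0.0825772 ]
fin [318 191   9  13  41] [0.52728082 0.12132756 0.08464022]
fin [355 203  16  15 145] [0.62634701 0.18419313 0.08638645]
fin [325 213  17  15 149] [0.61209108 0.09573153 0.08654602]
fin [460 236   6   5  13] [0.84242079 0.33816173 0.08364127]
fin [448 244   6   6  16] [0.84411463 0.29198408 0.08396829]
fin [435 253   6   5  17] [0.84477535 0.
[... 495 characters left out ...]
 0.20368798 0.09810654]
heads [214 160  14  15 162] [0.6217028  0.18508073 0.09034871]
heads [243 165  15  15 165] [0.6064978  0.09702448 0.09013943]
heads [240 193   5  11  26] [0.52715306 0.12017937 0.08795594]
fin [170  96   4   6  10] [0.83546474 0.33805568 0.08520708]
fin [184  99   5   3   8] [0.83393736 0.29579961 0.0824171 ]
fin [199  99   4   3   7] [0.83255019 0.24996128 0.08403713]
fin [214  99   5   3   7] [0.832952   0.20261052 0.08469925]
fin [214 160  15  15  82] [0.61979017 0.18525741 0.08716594]
fin [244 165  14  15  87] [0.60559914 0.09657037 0.08750648]
fin [240 193   5  14  36] [0.5245791  0.12021099 0.08637241]
fin [199 211   5   5  19] [0.48388072 0.24054286 0.08389527]
```

```bash
ls
```

```text
h.py
pics
scene0.npz
top0.npz
```

View pics/topz.png

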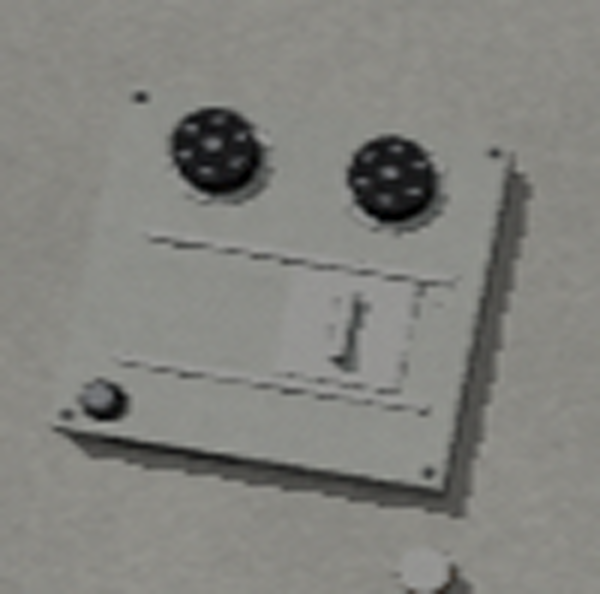

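View pics/scenez.png

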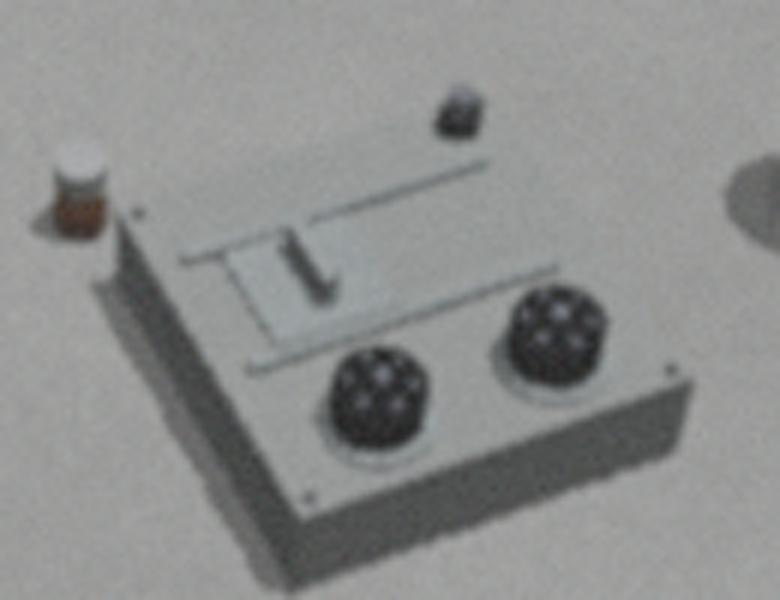

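Run:
```python
from h import *
for n in ["scene","top"]:
    s=dict(np.load(n+"0.npz")); P=cloud(s)
    for cen,yaw in(((.5505,.153),-10.2),):
        Rz=R.from_euler('z',yaw,degrees=True).as_matrix()
        Q=(P-[*cen,0])@Rz
        m=(abs(Q[...,0])<.12)&(abs(Q[...,1])<.12)
        for a,x0,x1,y0,y1,lo,hi in(("fin",-.06,.02,-.08,.06,.082,.092),("headL",.03,.1,.01,.09,.088,.1),("headR",.03,.1,-.09,-.01,.088,.1),("fit",-.1,-.06,.04,.09,.075,.09)):
            k=m&(Q[...,0]>x0)&(Q[...,0]<x1)&(Q[...,1]>y0)&(Q[...,1]<y1)&(Q[...,2]>lo)&(Q[...,2]<hi)
            q=Q[k]; print(n,a,len(q),q.mean(0).round(4),q.min(0).round(4),q.max(0).round(4))
```

```text
scene fin 39 [-0.0159 -0.0354  0.0856] [-0.0401 -0.0396  0.082 ] [ 0.0045 -0.0293  0.0911]
scene headL 100 [0.0683 0.0469 0.0902] [0.0462 0.026  0.088 ] [0.0902 0.067  0.0954]
scene headR 106 [ 0.0678 -0.0439  0.0903] [ 0.0474 -0.0663  0.088 ] [ 0.0883 -0.0225  0.097 ]
scene fit 23 [-0.0786  0.0764  0.0817] [-0.0887  0.0656  0.0751] [-0.0688  0.0843  0.0897]
top fin 41 [-0.0204 -0.0368  0.0869] [-0.0401 -0.0404  0.0823] [-0.0006 -0.0325  0.0909]
top headL 128 [0.0655 0.0439 0.0913] [0.0447 0.0245 0.088 ] [0.0868 0.0639 0.0972]
top headR 127 [ 0.0653 -0.0454  0.0911] [ 0.0455 -0.0662  0.088 ] [ 0.0859 -0.0243  0.0974]
top fit 22 [-0.0815  0.0735  0.0829] [-0.0891  0.0663  0.0756] [-0.0749  0.0815  0.0888]
```

The two-head unit sits at about (0.5505, 0.153) with yaw ≈ -10.2°. Its fin is at unit y ≈ -37 mm, so the shutter starts slightly open, by about 8 mm. I'll approach at height with the fingers shut.

Request:
send_rows(
  commands=[
    [1,[0.094,-0.168,0],[0,0,-0.019]],
    [1,[0.094,-0.168,0],[0,0,-0.019]],
    [1,[0.094,-0.168,0],[0,0,-0.019]],
    [1,[0.094,-0.168,0],[0,0,-0.019]],
    [1,[0.094,-0.168,0],[0,0,-0.019]],
    [1,[0.094,-0.168,0],[0,0,-0.019]],
    [1,[0.094,-0.168,0],[0,0,-0.019]],
    [1,[0.094,-0.168,0],[0,0,-0.019]],
    [1,[0.094,-0.168,0],[0,0,-0.019]],
    [1,[0.094,-0.168,0],[0,0,-0.019]],
    [1,[0.094,-0.168,0],[0,0,-0.019]],
    [1,[0,0,0],[0,0,0]],
  ],
)

```text
clock: 1.3
tool_pos: [0.4635, 0.1614, 0.22]
orientation: [-179.8, -0.5, 174.3]
force: [-0.6, 0.7, -1.1]
opening: 0.0012
```

Run:
```python
from h import *
o=sensors.get_obs(); print({k:np.round(o[k],4) for k in("clock","tool_pos","orientation","force","opening","joint_pos")})
for n in ["scene","wrist","top"]:
    s=snapshot(n); cv2.imwrite(f"pics/{n}1.png",s["color"]); np.savez(n+"1.npz",**s)
    if n=="wrist":print(s["xyz"],s["attitude"],s["mtx"])
```

```text
{'clock': np.float64(1.3), 'tool_pos': array([0.4635, 0.1614, 0.22  ]), 'orientation': array([-179.806 ,   -0.4609,  174.3373]), 'force': array([-0.642 ,  0.6567, -1.0835]), 'opening': np.float64(0.0012), 'joint_pos': array([ 42.0197,   3.5917, -22.0289,  -0.2323, -64.8333, -47.582 ])}
[0.4579007  0.08886496 0.3781343 ] [164.26715212  -0.46393    174.57248907] [[343.76717896   0.         283.23782466]
 [  0.         343.76717896 206.54503581]
 [  0.           0.           1.        ]]
```

View pics/wrist1.png

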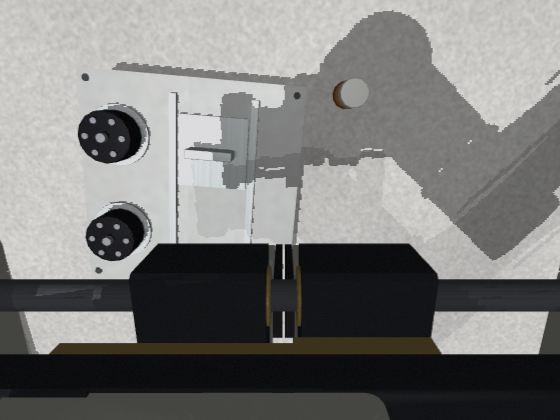

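View pics/scene1.png

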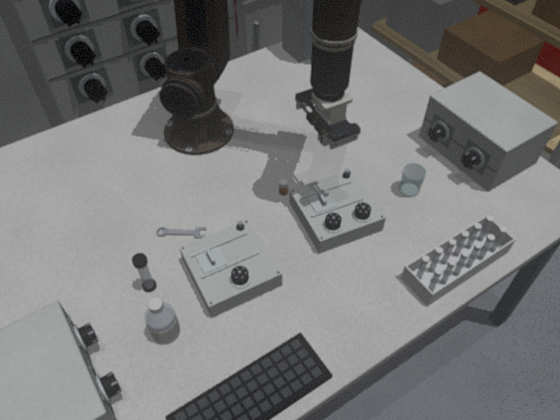

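Run:
```python
from h import *
s=dict(np.load("wrist1.npz")); P=cloud(s); z=s["z_map"]
o=sensors.get_obs(); T=R.from_euler('xyz',o["orientation"],degrees=True).as_matrix()
Q=(P-o["tool_pos"])@T
for v in(246,252,258,265,275,290,310,330,345,360): 
    print(v,[(u,*np.round(Q[v,u]*1000,0).astype(int)) if z[v,u]>0 else (u,None) for u in (140,170,200,240,265,270,276,280,284,288,294,300,330,380,420)])
# tool frame range near tool
k=(z>0)&(abs(Q[...,0])<.1)&(abs(Q[...,1])<.06)&(Q[...,2]<.01)
q=Q[k]*1000
for a in range(-80,10,6):
    w=q[(q[:,2]>=a)&(q[:,2]<a+6)]
    if len(w): print(a,len(w),w.min(0).round(),w.max(0).round())
for n in ("scene",):
    s=dict(np.load(n+"1.npz")); Q=(cloud(s)-o["tool_pos"])@T*1000
    k=(abs(Q[...,0])<100)&(abs(Q[...,1])<60)&(Q[...,2]<20); q=Q[k]
    for a in range(-80,20,6):
        w=q[(q[:,2]>=a)&(q[:,2]<a+6)]
        if len(w): print(n,a,len(w),w.min(0).round(),w.max(0).round())
    cv2.imwrite("pics/s1z.png",cv2.resize(s["color"][70:170,270:390],None,fx=6,fy=6,interpolation=cv2.INTER_CUBIC))
```

```text
246 [(140, np.int64(-143), np.int64(52), np.int64(157)), (170, np.int64(-32), np.int64(-42), np.int64(-73)), (200, np.int64(-24), np.int64(-42), np.int64(-73)), (240, np.int64(-13), np.int64(-42), np.int64(-73)), (265, np.int64(-6), np.int64(-42), np.int64(-73)), (270, np.int64(-8), np.int64(-14), np.int64(-6)), (276, np.int64(-5), np.int64(-13), np.int64(-2)), (280, np.int64(-3), np.int64(-13), np.int64(-3)), (284, np.int64(-1), np.int64(54), np.int64(160)), (288, np.int64(1), np.int64(-13), np.int64(-2)), (294, np.int64(4), np.int64(-14), np.int64(-6)), (300, np.int64(3), np.int64(-42), np.int64(-73)), (330, np.int64(11), np.int64(-42), np.int64(-73)), (380, np.int64(24), np.int64(-42), np.int64(-72)), (420, np.int64(161), np.int64(81), np.int64(223))]
252 [(140, np.int64(-145), np.int64(60), np.int64(160)), (170, np.int64(-30), np.int64(-42), np.int64(-78)), (200, np.int64(-23), np.int64(-42), np.int64(-77)), (240, np.int64(-12), np.int64(-42), np.int64(-77)), (265, np.int64(-6), np.int64(-42), np.int64(-76)), (270, np.int64(-8), np.int64(-15), np.int64(-14)), (276, np.int64(-5), 
[... 6947 characters left out ...]
-8. -15. -26.] [  5. -11. -20.]
-20 226 [ -8. -15. -20.] [  5.  -8. -14.]
-14 146 [ -8. -15. -14.] [  5. -12.  -8.]
-8 105 [ -8. -15.  -8.] [  5. -13.  -2.]
-2 28 [ -5. -13.  -2.] [  2. -13.   1.]
scene -80 124 [-95. -43. -80.] [ 82.  35. -74.]
scene -74 94 [-96. -42. -74.] [ 83.  35. -68.]
scene -68 34 [-93. -40. -68.] [ 81.  36. -63.]
scene -44 7 [-27. -15. -43.] [-13. -11. -38.]
scene -38 6 [-25. -14. -38.] [-12.  -7. -32.]
scene -32 15 [-26. -14. -31.] [ -4.  -5. -26.]
scene -26 14 [-24. -14. -25.] [ 12.  -3. -20.]
scene -20 21 [-22. -14. -20.] [ 10.   2. -14.]
scene -14 22 [-24. -14. -14.] [ 9.  4. -8.]
scene -8 16 [-22. -14.  -8.] [10.  4. -3.]
scene -2 4 [-18. -12.  -2.] [ 3. -6.  2.]
```

View pics/s1z.png

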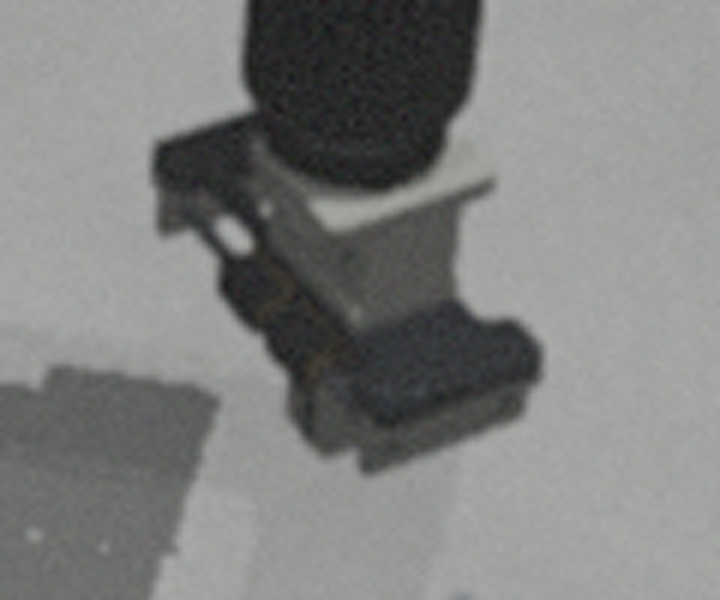

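Shut, the fingers measure about 42 mm across against a 46 mm well, which is tight. Instead I'll keep the gripper open with the jaw axis along the unit's y. One finger then works the fin and key while the other hangs clear beyond the box edge.

Request:
send_rows(
  commands=[
    [0,[0.0164,-0.0465,0],[0,0,0.0216]],
    [0,[0.0164,-0.0465,0],[0,0,0.0216]],
    [0,[0.0164,-0.0465,0],[0,0,0.0216]],
    [0,[0.0164,-0.0465,0],[0,0,0.0216]],
    [0,[0.0164,-0.0465,0],[0,0,0.0216]],
    [0,[0.0164,-0.0465,0],[0,0,0.0216]],
    [0,[0.0164,-0.0465,0],[0,0,0.0216]],
    [0,[0.0164,-0.0465,0],[0,0,0.0216]],
    [0,[0.0164,-0.0465,0],[0,0,0.0216]],
    [0,[0.0164,-0.0465,0],[0,0,0.0216]],
    [0,[0.0164,-0.0465,0],[0,0,0.0216]],
    [0,[0,0,0],[0,0,0]],
  ],
)

```text
clock: 2.65
tool_pos: [0.504, 0.0531, 0.2188]
orientation: [-180.0, -0.5, -93.6]
force: [-0.5, -0.1, -0.0]
opening: 0.0861
```

Request:
send_rows(
  commands=[
    [0,[0,0,0],[0,0,0]],
    [0,[0,0,0],[0,0,0]],
  ],
)

```text
clock: 2.85
tool_pos: [0.5036, 0.0556, 0.2186]
orientation: [180.0, -0.5, -93.7]
force: [0.1, -0.9, 0.5]
opening: 0.0872
```

```bash
cat >> h.py <<'E'
CEN=np.array([.5505,.153,0]); YAW=-10.2
def unit(p): return R.from_euler('z',YAW,degrees=True).inv().apply(np.asarray(p)-CEN)
def world(q): return R.from_euler('z',YAW,degrees=True).apply(q)+CEN
def st():
    o=sensors.get_obs(); print("t",round(o["clock"],2),"tcp",o["tool_pos"].round(4),"unit mm",(unit(o["tool_pos"])*1000).round(1),"ori",o["orientation"].round(2),"F",o["force"].round(2),"op",round(o["opening"],4)); return o
E
python3 - <<'E'
from h import *
o=st()
for n in ["wrist","top"]:
    s=snapshot(n); cv2.imwrite(f"pics/{n}2.png",s["color"]); np.savez(n+"2.npz",**s)
st()
s=dict(np.load("wrist2.npz")); Q=unit(cloud(s).reshape(-1,3)).reshape(420,560,3)
T=R.from_euler('xyz',o["orientation"],degrees=True).as_matrix(); q=(cloud(s)-o["tool_pos"])@T*1000
near=q[...,2]<10
for a in range(-80,10,8):
    w=q[near&(q[...,2]>=a)&(q[...,2]<a+8)]
    if len(w): print(a,len(w),w.min(0).round(),w.max(0).round())
def box(a,x0,x1,y0,y1,lo,hi):
    k=(~near)&(Q[...,0]>x0)&(Q[...,0]<x1)&(Q[...,1]>y0)&(Q[...,1]<y1)&(Q[...,2]>lo)&(Q[...,2]<hi); p=Q[k]*1000
    if len(p): print(a,len(p),p.mean(0).round(1),p.min(0).round(1),p.max(0).round(1))
box("fin",-.06,.02,-.09,.06,.08,.092);box("headL",.03,.1,.01,.09,.088,.1);box("headR",.03,.1,-.09,-.01,.088,.1);box("fit",-.1,-.06,.04,.1,.075,.09);box("deck",-.13,.13,-.13,.13,.055,.063)
box("single",-.13,.13,-.5,-.14,.055,.065)
E
```

```text
t 2.85 tcp [0.5036 0.0556 0.2186] unit mm [ -28.9 -104.2  218.6] ori [179.99  -0.48 -93.74] F [ 0.15 -0.94  0.52] op 0.0872
t 2.95 tcp [0.5036 0.0553 0.2187] unit mm [ -28.8 -104.4  218.7] ori [180.    -0.48 -93.72] F [ 0.53 -0.35 -0.72] op 0.088
-80 5856 [-75. -40. -80.] [ 74.  -5. -72.]
-72 1648 [-81. -40. -72.] [ 75.   1. -64.]
-64 867 [-47. -14. -64.] [ 49.   7. -56.]
-56 702 [-47.  -8. -56.] [ 49.  11. -48.]
-48 914 [-47. -13. -48.] [ 49.  11. -40.]
-40 855 [-61. -13. -40.] [ 63.   9. -32.]
-32 716 [-61. -13. -32.] [ 62.   9. -24.]
-24 918 [-59. -13. -24.] [ 61.  -1. -16.]
-16 754 [-59. -13. -16.] [60.  4. -8.]
-8 550 [-59. -12.  -8.] [60.  8. -0.]
0 24 [-46. -10.   0.] [48.  8.  1.]
fin 480 [-20.1 -38.2  85.8] [-40.9 -41.8  80. ] [ -0.9 -33.7  88.4]
headL 2210 [64.3 43.2 89.3] [42.3 22.5 88. ] [85.2 64.8 96.9]
headR 2114 [ 64.2 -46.2  89.3] [ 42.4 -67.8  88. ] [ 85.4 -25.1  96. ]
fit 274 [-81.4  71.7  82.3] [-89.2  65.6  75.1] [-75.4  80.4  85.3]
deck 35038 [ 4.9  2.4 59.9] [-101.7 -101.2   56.8] [99.2 99.7 63. ]
single 22633 [  45.7 -294.1   60. ] [ -48.3 -380.4   55. ] [ 130.  -233.1   65. ]
```

View pics/wrist2.png

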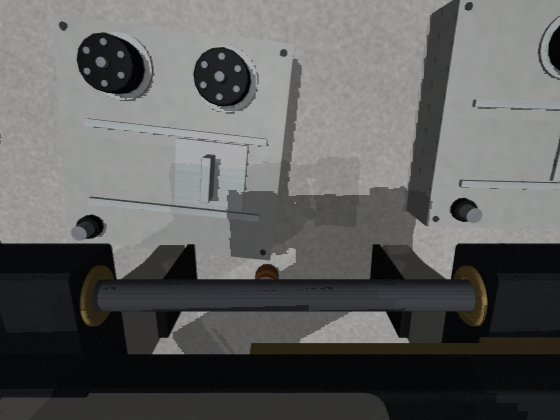

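View pics/top2.png

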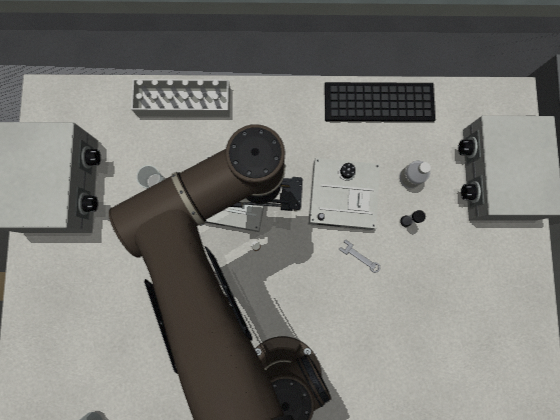

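The wrist view shows the fin at about (208,178), which is unit y ≈ -38 mm, and the one-head unit more than 230 mm away. The gap is ample. Next I align yaw and position, then descend.

Request:
send_rows(
  commands=[
    [0,[0.012,-0.05,0],[0,0,-0.01]],
    [0,[0.012,-0.05,0],[0,0,-0.01]],
    [0,[0,0,-0.1],[0,0,0]],
    [0,[0,0,-0.1],[0,0,0]],
    [0,[0,0,-0.1],[0,0,0]],
    [0,[0,0,0],[0,0,0]],
    [0,[0,0,0],[0,0,0]],
  ],
)

```text
clock: 3.65
tool_pos: [0.5106, 0.0325, 0.1437]
orientation: [-179.8, -0.4, -101.4]
force: [1.0, 0.1, -0.4]
opening: 0.0874
```

```bash
sed -i 's/CEN=np.array(\[.5505,.153,0\])/CEN=np.array([.5498,.1524,0])/' h.py; python3 -c "
from h import *; st()"
```

```text
t 3.65 tcp [0.5106 0.0325 0.1437] unit mm [ -17.4 -125.   143.7] ori [-179.79   -0.37 -101.44] F [ 1.05  0.05 -0.38] op 0.0874
```

Request:
send_rows(
  commands=[
    [0,[-0.005,0,-0.06],[0,0,0.0033]],
    [0,[-0.005,0,-0.07],[0,0,0]],
    [0,[0,0,-0.07],[0,0,0]],
    [0,[0,0,-0.07],[0,0,0]],
    [0,[0,0,0],[0,0,0]],
    [0,[0,0,0],[0,0,0]],
  ],
)

```text
clock: 4.25
tool_pos: [0.514, 0.0357, 0.0837]
orientation: [-179.1, -0.0, -100.2]
force: [0.3, 0.1, 1.4]
opening: 0.0878
```

```bash
python3 -c "
from h import *; st()"
```

```text
t 4.25 tcp [0.514  0.0357 0.0837] unit mm [ -14.6 -121.2   83.7] ori [-1.7911e+02 -3.0000e-02 -1.0015e+02] F [0.31 0.09 1.37] op 0.0878
```

Request:
send_rows(
  commands=[
    [0,[-0.012,-0.006,-0.018],[-0.0025,0,0]],
    [0,[-0.012,-0.006,-0.018],[0,0,0]],
    [0,[0,0,0],[0,0,0]],
    [0,[0,0,0],[0,0,0]],
  ],
)

```text
clock: 4.65
tool_pos: [0.5094, 0.0334, 0.0776]
orientation: [-178.7, -0.8, -100.1]
force: [-0.3, 0.5, 0.2]
opening: 0.0875
```

```bash
python3 -c "
from h import *; st()"
```

```text
t 4.65 tcp [0.5094 0.0334 0.0776] unit mm [ -18.7 -124.3   77.6] ori [-178.66   -0.83 -100.13] F [-0.29  0.48  0.25] op 0.0875
```

```bash
cat >> h.py <<'E'
def go(q):
    o=st(); d=world(np.array(q)/1000)-o["tool_pos"]
    r=R.from_euler('xyz',[180,0,-100.2],degrees=True)*R.from_euler('xyz',o["orientation"],degrees=True).inv()
    print("to",q,"shift units",(d/.25).round(4),"turn units",(np.degrees(r.as_rotvec())/360).round(4))
E
python3 -c "
from h import *; go([-20,-110,75]);go([-20,-44,75])"
```

```text
t 4.65 tcp [0.5094 0.0334 0.0776] unit mm [ -18.7 -124.3   77.6] ori [-178.66   -0.83 -100.13] F [-0.29  0.48  0.25] op 0.0875
to [-20, -110, 75] shift units [ 0.0048  0.0571 -0.0103] turn units [ 0.0029  0.0032 -0.0002]
t 4.65 tcp [0.5094 0.0334 0.0776] unit mm [ -18.7 -124.3   77.6] ori [-178.66   -0.83 -100.13] F [-0.29  0.48  0.25] op 0.0875
to [-20, -44, 75] shift units [ 0.0516  0.317  -0.0103] turn units [ 0.0029  0.0032 -0.0002]
```

Request:
send_rows(
  commands=[
    [0,[0.0024,0.028,-0.006],[0.0029,0.0032,0]],
    [0,[0.0024,0.028,-0.006],[0,0,0]],
    [0,[0.0035,0.0197,0],[0,0,0]],
    [0,[0.0035,0.0197,0],[0,0,0]],
    [0,[0.0035,0.0197,0],[0,0,0]],
    [0,[0.0035,0.0197,0],[0,0,0]],
  ],
)

```text
clock: 5.25
tool_pos: [0.5145, 0.0683, 0.0753]
orientation: [-179.9, -0.0, -100.2]
force: [1.7, -2.4, -0.1]
opening: 0.0876
```

```bash
python3 -c "
from h import *; go([-20,-44,75])
s=snapshot('wrist'); cv2.imwrite('pics/wrist3.png',s['color'])"
```

```text
t 5.25 tcp [0.5145 0.0683 0.0753] unit mm [-19.9 -89.   75.3] ori [-1.7988e+02 -5.0000e-02 -1.0016e+02] F [ 1.73 -2.37 -0.11] op 0.0876
to [-20, -44, 75] shift units [ 0.0313  0.1772 -0.0011] turn units [ 0.0002  0.0003 -0.0001]
```

View pics/wrist3.png

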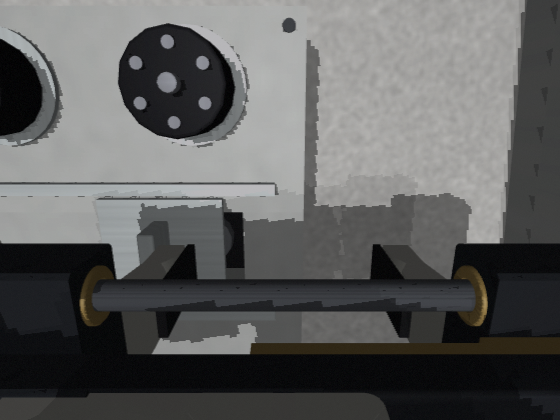

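The finger at (180,260) is against the fin at (155,240), and the well at (235,240) is being uncovered. I'll keep pushing.

Request:
send_rows(
  commands=[
    [0,[0.0035,0.0197,0],[0,0,0]],
    [0,[0.0035,0.0197,0],[0,0,0]],
    [0,[0.0035,0.0197,0],[0,0,0]],
    [0,[0.0035,0.0197,0],[0,0,0]],
    [0,[0.0035,0.0197,0],[0,0,0]],
    [0,[0.0035,0.0197,0],[0,0,0]],
    [0,[0.0035,0.0197,0],[0,0,0]],
  ],
)

```text
clock: 6.0
tool_pos: [0.5211, 0.1057, 0.0753]
orientation: [-179.9, -0.1, -100.2]
force: [0.1, -1.9, -0.0]
opening: 0.0876
```

```bash
python3 -c "
from h import *; go([-20,-44,75])
s=snapshot('wrist'); cv2.imwrite('pics/wrist4.png',s['color'])
Q=unit(cloud(s).reshape(-1,3))*1000
k=(Q[:,2]>79)&(Q[:,2]<90)&(Q[:,0]>-45)&(Q[:,0]<5)&(abs(Q[:,1])<60); print(len(Q[k]),Q[k].min(0),Q[k].max(0))"
```

```text
t 6.0 tcp [0.5211 0.1057 0.0753] unit mm [-20.  -51.   75.3] ori [-1.7989e+02 -8.0000e-02 -1.0016e+02] F [ 0.14 -1.92 -0.02] op 0.0876
to [-20, -44, 75] shift units [ 0.0051  0.0276 -0.0012] turn units [ 0.0003  0.0003 -0.0001]
1062 [-25.30343791  -8.50754681  79.03637331] [ 0.13112538 15.77058891 89.98684376]
```

View pics/wrist4.png

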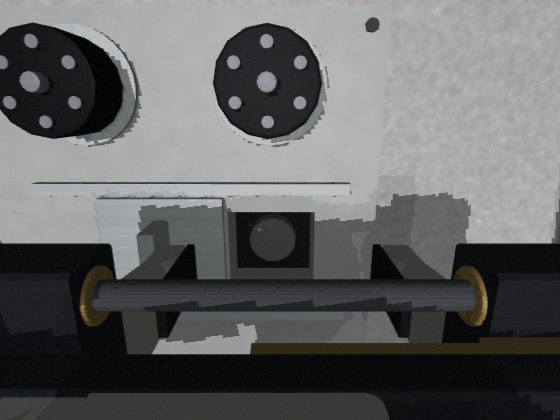

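The well and grey key are visible at (273,240), and the shutter is at about 57 mm. I'll go a little further for margin.

Request:
send_rows(
  commands=[
    [0,[0.0035,0.0197,0],[0,0,0]],
    [0,[0.003,0.0157,0],[0,0,0]],
    [0,[0,0,0],[0,0,0]],
  ],
)

```text
clock: 6.35
tool_pos: [0.5228, 0.1163, 0.0752]
orientation: [-179.9, -0.1, -100.1]
force: [0.1, -0.3, 0.4]
opening: 0.0875
```

Run:
```python
from h import *
st()
s=snapshot('wrist'); cv2.imwrite('pics/wrist5.png',s['color'])
P=unit(cloud(s).reshape(-1,3)).reshape(420,560,3)*1000
k=(P[...,2]>79)&(P[...,2]<90)&(P[...,0]>-45)&(P[...,0]<5)&(P[...,1]>0)&(P[...,1]<60); print("fin",P[k].max(0))
k=(P[...,2]>36)&(P[...,2]<46)&(P[...,0]>-45)&(P[...,0]<5)&(P[...,1]>-70)&(P[...,1]<-20); q=P[k]; print("key",len(q),q.min(0),q.max(0),q.mean(0))
k=(P[...,2]>20)&(P[...,2]<55)&(P[...,0]>-60)&(P[...,0]<15)&(P[...,1]>-90)&(P[...,1]<0); q=P[k]; print("well",len(q),q.min(0),q.max(0))
go([-20,-50,75])
```

```text
t 6.35 tcp [0.5228 0.1163 0.0752] unit mm [-20.2 -40.3  75.2] ori [-1.7991e+02 -7.0000e-02 -1.0013e+02] F [ 0.08 -0.27  0.42] op 0.0875
fin [5.87070739e-02 2.62616743e+01 8.99752468e+01]
key 2467 [-44.13199516 -68.64063335  36.01718522] [ -1.95734777 -22.19007166  45.9957868 ] [-25.12267547 -45.77647828  41.40016815]
well 5509 [-44.3750047  -68.64063335  29.22515817] [  0.40413886 -22.19007166  54.99104453]
t 6.4 tcp [0.5228 0.1162 0.0752] unit mm [-20.2 -40.4  75.2] ori [-1.7990e+02 -6.0000e-02 -1.0013e+02] F [-0.24 -0.3   0.67] op 0.0877
to [-20, -50, 75] shift units [-0.0062 -0.0378 -0.0008] turn units [ 0.0002  0.0002 -0.0002]
```

View pics/wrist5.png

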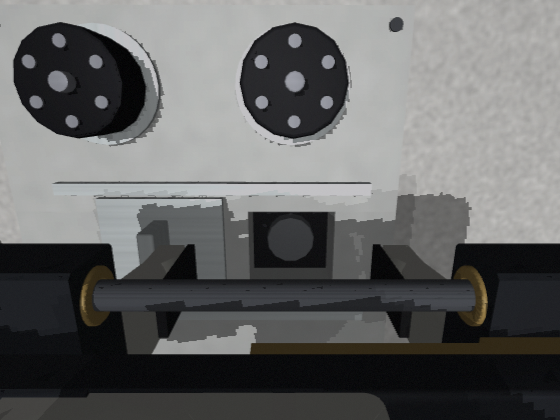

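Request:
send_rows(
  commands=[
    [0,[-0.0081,-0.045,0.004],[0,0,0]],
    [0,[-0.0081,-0.045,0],[0,0,0]],
    [0,[-0.0081,-0.045,0],[0,0,0]],
    [0,[-0.0081,-0.045,0],[0,0,0]],
    [0,[-0.0081,-0.045,0],[0,0,0]],
    [0,[0,0,0],[0,0,0]],
    [0,[0,0,0],[0,0,0]],
  ],
)

```text
clock: 7.1
tool_pos: [0.5111, 0.0539, 0.0764]
orientation: [-179.9, -0.0, -100.2]
force: [0.0, -0.1, -0.0]
opening: 0.0874
```

Run:
```python
from h import *
go([-20.5,-97,60])
s=snapshot('wrist'); cv2.imwrite('pics/wrist6.png',s['color'])
```

```text
t 7.1 tcp [0.5111 0.0539 0.0764] unit mm [ -20.6 -103.8   76.4] ori [-1.7989e+02 -1.0000e-02 -1.0023e+02] F [ 0.04 -0.06 -0.03] op 0.0874
to [-20.5, -97, 60] shift units [ 0.0052  0.0268 -0.0657] turn units [0.0001 0.0003 0.0001]
```

View pics/wrist6.png

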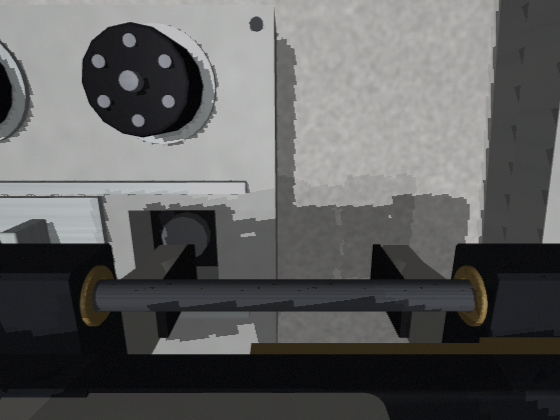

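Request:
send_rows(
  commands=[
    [0,[0.0026,0.0134,-0.015],[0,0,0]],
    [0,[0.0026,0.0134,-0.015],[0,0,0]],
    [0,[0,0,-0.015],[0,0,0]],
    [0,[0,0,0],[0,0,0]],
  ],
)

```text
clock: 7.55
tool_pos: [0.5128, 0.0622, 0.064]
orientation: [-179.9, -0.0, -100.2]
force: [0.4, 0.2, -0.6]
opening: 0.0875
```

Run:
```python
from h import *
go([-20.5,-97,46])
s=snapshot('wrist'); cv2.imwrite('pics/wrist7.png',s['color'])
```

```text
t 7.55 tcp [0.5128 0.0622 0.064 ] unit mm [-20.4 -95.3  64. ] ori [-179.89   -0.   -100.16] F [ 0.38  0.19 -0.65] op 0.0875
to [-20.5, -97, 46] shift units [-0.0014 -0.0066 -0.0718] turn units [ 0.0001  0.0003 -0.0001]
```

View pics/wrist7.png

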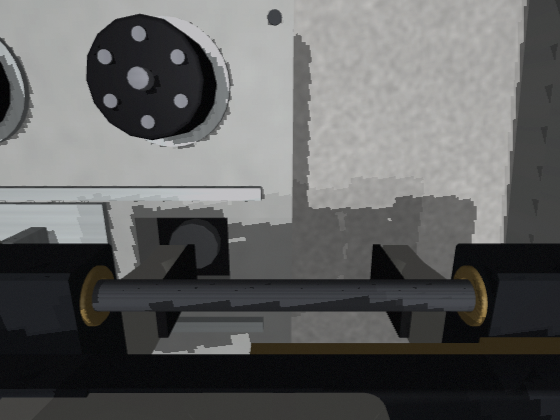

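The well spans columns ~135–228 and the finger tip 163–195, so it's centred in y. Descending to just above the key.

Request:
send_rows(
  commands=[
    [0,[-0.0014,-0.0066,-0.016],[0,0,0]],
    [0,[0,0,-0.016],[0,0,0]],
    [0,[0,0,-0.016],[0,0,0]],
    [0,[0,0,-0.012],[0,0,0]],
    [0,[0,0,0],[0,0,0]],
    [0,[0,0,0],[0,0,0]],
  ],
)

```text
clock: 8.2
tool_pos: [0.5124, 0.0605, 0.0475]
orientation: [-179.9, -0.0, -100.1]
force: [-0.8, -0.0, 0.4]
opening: 0.0874
```

Run:
```python
from h import *
go([-20.5,-97,42])
```

```text
t 8.2 tcp [0.5124 0.0605 0.0475] unit mm [-20.5 -97.1  47.5] ori [-1.7990e+02 -2.0000e-02 -1.0014e+02] F [-0.82 -0.01  0.36] op 0.0874
to [-20.5, -97, 42] shift units [-0.      0.0004 -0.0222] turn units [ 0.0001  0.0003 -0.0002]
```

Request:
send_rows(
  commands=[
    [0,[0,0,-0.01],[0,0,0]],
    [0,[0,0,-0.01],[0,0,0]],
    [0,[0,0,-0.008],[0,0,0]],
    [0,[0,0,0],[0,0,0]],
  ],
)

```text
clock: 8.6
tool_pos: [0.5128, 0.0606, 0.0405]
orientation: [-179.9, 0.0, -100.1]
force: [-1.0, -0.1, 3.2]
opening: 0.0875
```

Request:
send_rows(
  commands=[
    [0,[0,0,-0.008],[0,0,0]],
    [0,[0,0,0],[0,0,0]],
  ],
)

```text
clock: 8.8
tool_pos: [0.5129, 0.0606, 0.0387]
orientation: [-179.8, 0.0, -100.1]
force: [-0.9, 0.4, 2.6]
opening: 0.0876
```

Request:
send_rows(
  commands=[
    [0,[0,0,-0.008],[0,0,0]],
    [0,[0,0,0],[0,0,0]],
  ],
)

```text
clock: 9.0
tool_pos: [0.5129, 0.0606, 0.0369]
orientation: [-179.8, 0.0, -100.1]
force: [-1.5, 0.6, 4.5]
opening: 0.0875
```

Request:
send_rows(
  commands=[
    [0,[0,0,-0.006],[0,0,0]],
    [0,[0,0,0],[0,0,0]],
  ],
)

```text
clock: 9.2
tool_pos: [0.513, 0.0606, 0.0363]
orientation: [-179.8, 0.0, -100.1]
force: [-2.1, -1.2, 4.9]
opening: 0.0875
```

Request:
send_rows(
  commands=[
    [0,[0,0,-0.006],[0,0,0]],
    [0,[0,0,0],[0,0,0]],
  ],
)

```text
clock: 9.4
tool_pos: [0.513, 0.0606, 0.0364]
orientation: [-179.8, 0.0, -100.0]
force: [-2.8, -0.7, 4.7]
opening: 0.0874
```

Request:
send_rows(
  commands=[
    [0,[0,0,-0.006],[0,0,0]],
    [0,[0,0,-0.004],[0,0,0]],
  ],
)

```text
clock: 9.6
tool_pos: [0.5132, 0.0606, 0.0359]
orientation: [-179.7, 0.1, -99.9]
force: [-6.5, -0.1, 18.1]
opening: 0.0876
```

It's at the hard stop: the height stopped at 35.9 mm and the force jumped to 18 N. Now releasing and rising straight up.

Request:
send_rows(
  commands=[
    [0,[0,0,0.01],[0,0,0]],
    [0,[0,0,0.02],[0,0,0]],
    [0,[0,0,0.03],[0,0,0]],
    [0,[0,0,0.04],[0,0,0]],
    [0,[0,0,0.04],[0,0,0]],
    [0,[0,0,0.04],[0,0,0]],
    [0,[0,0,0.05],[0,0,0]],
    [0,[0,0,0.05],[0,0,0]],
    [0,[0,0,0],[0,0,0]],
  ],
)

```text
clock: 10.5
tool_pos: [0.5137, 0.0608, 0.1125]
orientation: [-179.6, 0.1, -99.9]
force: [0.0, 0.3, -0.4]
opening: 0.0878
```

Run:
```python
from h import *
s=snapshot('wrist'); cv2.imwrite('pics/wrist8.png',s['color'])
P=unit(cloud(s).reshape(-1,3)).reshape(420,560,3)*1000
k=(P[...,2]>36)&(P[...,2]<46)&(np.hypot(P[...,0]+20.5,P[...,1]+45)<12); print("key z",k.sum(),np.median(P[k][:,2]))
go([-20,-10,105])
```

```text
key z 875 41.7502331105414
t 10.55 tcp [0.5132 0.0607 0.1117] unit mm [-19.8 -96.8 111.7] ori [-1.7965e+02  1.0000e-01 -9.9960e+01] F [-0.14 -0.08 -0.12] op 0.0873
to [-20, -10, 105] shift units [ 0.0607  0.3418 -0.0267] turn units [-0.0001  0.001  -0.0007]
```

View pics/wrist8.png

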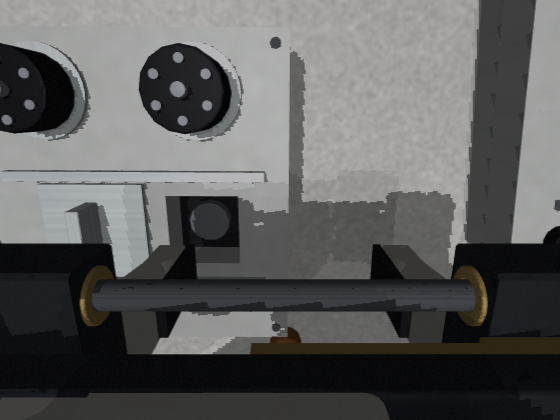

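The key is back up at 41.75 mm. Next I'll go over the fin so it sits loosely between the open fingers, then push it -y with the inner face of the +y finger.

Request:
send_rows(
  commands=[
    [0,[0.0072,0.0405,0],[0,0.001,-0.0007]],
    [0,[0.0072,0.0405,0],[0,0,0]],
    [0,[0.0072,0.0405,0],[0,0,0]],
    [0,[0.0072,0.0405,0],[0,0,0]],
    [0,[0.0072,0.0405,0],[0,0,0]],
    [0,[0.0072,0.0405,0],[0,0,0]],
    [0,[0.0072,0.0405,0],[0,0,0]],
    [0,[0.0072,0.0405,0],[0,0,0]],
    [0,[0.0036,0.02,0],[0,0,0]],
    [0,[0,0,0],[0,0,0]],
    [0,[0,0,0],[0,0,0]],
  ],
)

```text
clock: 11.65
tool_pos: [0.5285, 0.1554, 0.1091]
orientation: [179.8, -0.1, -100.2]
force: [-0.4, -1.1, 0.0]
opening: 0.0876
```

Run:
```python
from h import *
s=snapshot('wrist'); cv2.imwrite('pics/wrist9.png',s['color'])
P=unit(cloud(s).reshape(-1,3)).reshape(420,560,3)*1000
k=(P[...,2]>79)&(P[...,2]<90)&(P[...,0]>-42)&(P[...,0]<5)&(P[...,1]>0)&(P[...,1]<60); print("fin",k.sum(),P[k].min(0),P[k].max(0))
go([-20,-4,75])
```

```text
fin 1040 [-40.02644945  18.16022215  79.1312405 ] [-7.45673966e-02  2.63525622e+01  8.79887362e+01]
t 11.7 tcp [0.5285 0.1553 0.1091] unit mm [-21.5  -0.9 109.1] ori [ 1.7978e+02 -1.1000e-01 -1.0017e+02] F [0.2  0.82 0.81] op 0.0876
to [-20, -4, 75] shift units [ 0.0035 -0.0131 -0.1365] turn units [ 0.0002 -0.0007 -0.0001]
```

View pics/wrist9.png

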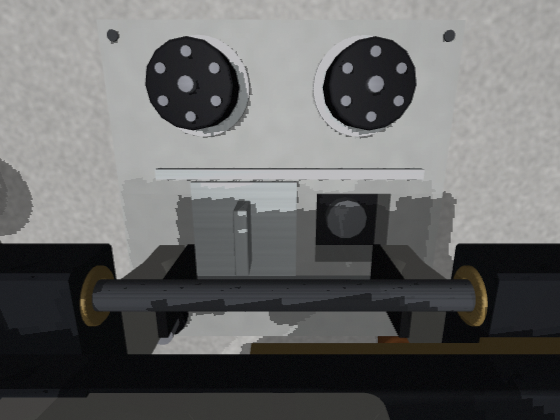

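The fin at (243,235) lies between the fingers (tips at columns ~180 and ~385) with clearance both sides. Lowering.

Request:
send_rows(
  commands=[
    [0,[0.0035,0,-0.034],[0,0,0]],
    [0,[0,0,-0.034],[0,0,0]],
    [0,[0,0,-0.034],[0,0,0]],
    [0,[0,0,-0.028],[0,0,0]],
    [0,[0,0,0],[0,0,0]],
    [0,[0,0,0],[0,0,0]],
  ],
)

```text
clock: 12.3
tool_pos: [0.5286, 0.1534, 0.0728]
orientation: [179.7, -0.2, -100.3]
force: [0.5, -0.5, 0.3]
opening: 0.0878
```

```bash
python3 -c "
from h import *
go([-20,-85,75])"
```

```text
t 12.3 tcp [0.5286 0.1534 0.0728] unit mm [-21.   -2.8  72.8] ori [ 179.69   -0.18 -100.29] F [ 0.47 -0.46  0.27] op 0.0878
to [-20, -85, 75] shift units [-0.0542 -0.3243  0.0086] turn units [ 0.0003 -0.0009  0.0002]
```

Request:
send_rows(
  commands=[
    [0,[-0.0038,-0.0236,0.004],[0,-0.0009,0]],
    [0,[-0.004,-0.0236,0.004],[0,0,0]],
    [0,[-0.004,-0.0236,0],[0,0,0]],
    [0,[-0.004,-0.0236,0],[0,0,0]],
    [0,[-0.004,-0.0236,0],[0,0,0]],
    [0,[-0.004,-0.0236,0],[0,0,0]],
    [0,[-0.004,-0.0236,0],[0,0,0]],
    [0,[-0.004,-0.0236,0],[0,0,0]],
    [0,[-0.004,-0.0236,0],[0,0,0]],
    [0,[-0.004,-0.0236,0],[0,0,0]],
    [0,[0,0,0],[0,0,0]],
  ],
)

```text
clock: 13.4
tool_pos: [0.518, 0.0897, 0.0761]
orientation: [-179.9, 0.0, -100.3]
force: [-0.2, -0.2, -0.5]
opening: 0.0877
```

Run:
```python
from h import *
s=snapshot('wrist'); cv2.imwrite('pics/wrist10.png',s['color'])
P=unit(cloud(s).reshape(-1,3)).reshape(420,560,3)*1000
k=(P[...,2]>79)&(P[...,2]<89)&(P[...,0]>-42)&(P[...,0]<5)&(P[...,1]>-60)&(P[...,1]<-5); print("fin",k.sum(),np.percentile(P[k],[1,99],axis=0))
go([-20,-85,75])
```

```text
fin 1310 [[-23.30069772 -32.67367156  79.32346825]
 [ -0.23971467  -9.5125112   88.57638591]]
t 13.45 tcp [0.5181 0.0899 0.0761] unit mm [-20.1 -67.1  76.1] ori [-1.7987e+02  2.0000e-02 -1.0029e+02] F [0.22 0.41 0.14] op 0.0878
to [-20, -85, 75] shift units [-0.0123 -0.0706 -0.0043] turn units [0.     0.0004 0.0003]
```

View pics/wrist10.png

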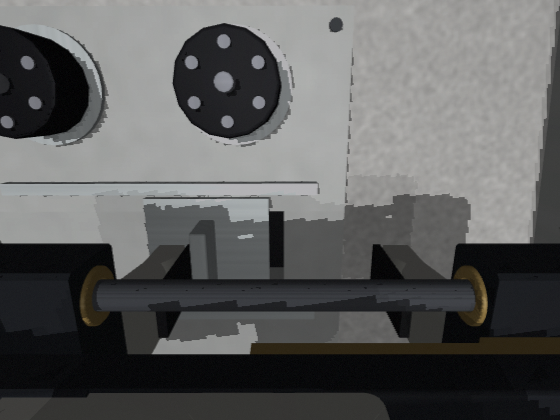

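The shutter is about 16 mm from shut, with a narrow dark strip of well at (277,240). Continuing gently.

Request:
send_rows(
  commands=[
    [0,[-0.0028,-0.0158,0],[0,0,0]],
    [0,[-0.0028,-0.0158,0],[0,0,0]],
    [0,[-0.0028,-0.0158,0],[0,0,0]],
    [0,[0,0,0],[0,0,0]],
  ],
)

```text
clock: 13.85
tool_pos: [0.5161, 0.0775, 0.0762]
orientation: [-179.9, 0.0, -100.3]
force: [-0.2, -0.1, 0.6]
opening: 0.0878
```

Request:
send_rows(
  commands=[
    [0,[-0.0018,-0.01,0],[0,0,0]],
    [0,[0,0,0],[0,0,0]],
  ],
)

```text
clock: 14.05
tool_pos: [0.5157, 0.0747, 0.0762]
orientation: [-179.8, 0.0, -100.3]
force: [0.4, 0.3, 0.6]
opening: 0.0875
```

Run:
```python
from h import *
s=snapshot('wrist'); cv2.imwrite('pics/wrist11.png',s['color'])
go([-20,-85,75])
```

```text
t 14.1 tcp [0.5157 0.0747 0.0762] unit mm [-19.8 -82.5  76.2] ori [-1.7985e+02  2.0000e-02 -1.0027e+02] F [ 0.36 -0.34  0.12] op 0.0878
to [-20, -85, 75] shift units [-0.0026 -0.0097 -0.0049] turn units [0.     0.0004 0.0002]
```

View pics/wrist11.png

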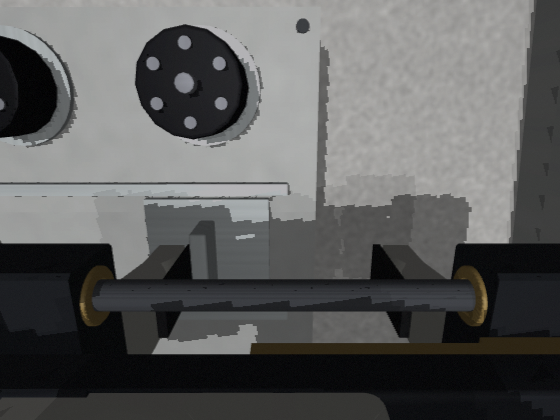

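Nearly shut. I'll nudge in 1.5 mm steps until the stop shows up in the force.

Request:
send_rows(
  commands=[
    [0,[-0.001,-0.006,0],[0,0,0]],
    [0,[0,0,0],[0,0,0]],
  ],
)

```text
clock: 14.3
tool_pos: [0.5155, 0.0732, 0.0762]
orientation: [-179.9, 0.0, -100.3]
force: [-0.1, -0.3, -0.1]
opening: 0.0877
```

Request:
send_rows(
  commands=[
    [0,[-0.001,-0.006,0],[0,0,0]],
    [0,[0,0,0],[0,0,0]],
  ],
)

```text
clock: 14.5
tool_pos: [0.5155, 0.073, 0.0762]
orientation: [-179.8, 0.1, -100.2]
force: [0.0, -1.3, -0.2]
opening: 0.0875
```

Request:
send_rows(
  commands=[
    [0,[-0.001,-0.006,0],[0,0,0]],
    [0,[0,0,0],[0,0,0]],
  ],
)

```text
clock: 14.7
tool_pos: [0.5156, 0.073, 0.0761]
orientation: [-179.8, 0.3, -100.2]
force: [-0.2, 0.3, -0.3]
opening: 0.0877
```

Request:
send_rows(
  commands=[
    [0,[-0.002,-0.012,0],[0,0,0]],
    [0,[-0.002,-0.012,0],[0,0,0]],
  ],
)

```text
clock: 14.9
tool_pos: [0.5159, 0.0724, 0.0758]
orientation: [-179.6, 0.8, -100.2]
force: [-4.8, 22.6, -5.1]
opening: 0.0875
```

Request:
send_rows(
  commands=[
    [0,[0.004,0.024,0],[0,0,0]],
    [0,[0.004,0.024,0],[0,0,0]],
    [0,[0,0,0],[0,0,0]],
  ],
)

```text
clock: 15.2
tool_pos: [0.5179, 0.085, 0.0759]
orientation: [-179.7, 0.8, -100.2]
force: [-0.3, 0.5, 0.7]
opening: 0.0878
```

Run:
```python
from h import *
go([-20,-75,140])
s=snapshot('wrist'); cv2.imwrite('pics/wrist12.png',s['color'])
```

```text
t 15.2 tcp [0.5179 0.085  0.0759] unit mm [-19.5 -72.   75.9] ori [-179.65    0.75 -100.17] F [-0.35  0.54  0.75] op 0.0878
to [-20, -75, 140] shift units [-0.0042 -0.0116  0.2565] turn units [-0.0019  0.0013 -0.0001]
```

View pics/wrist12.png

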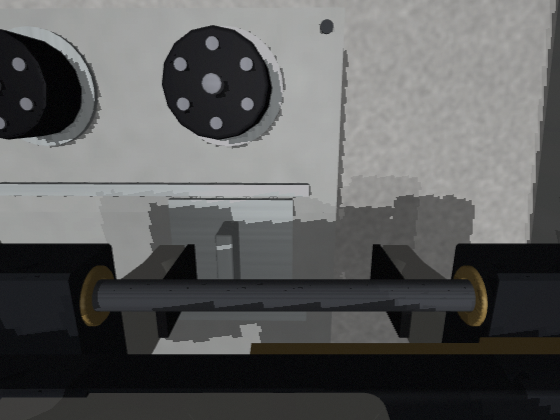

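It hit the end stop (22.6 N) and the finger has backed off the fin. The well is covered. Rising straight up and away.

Request:
send_rows(
  commands=[
    [0,[0,0,0.06],[0,0,0]],
    [0,[0,0,0.08],[0,0,0]],
    [0,[0,0,0.1],[0,0,0]],
    [0,[0,0,0.1],[0,0,0]],
    [0,[0,0,0.12],[0,0,0]],
    [0,[0,0,0.12],[0,0,0]],
    [0,[-0.1,0.1,0.05],[0,0,0]],
    [0,[-0.1,0.1,0],[0,0,0]],
    [0,[-0.1,0.1,0],[0,0,0]],
    [0,[0,0,0],[0,0,0]],
    [0,[0,0,0],[0,0,0]],
  ],
)

```text
clock: 16.35
tool_pos: [0.4378, 0.1539, 0.2391]
orientation: [-179.8, 0.4, -100.5]
force: [0.3, 0.4, -0.1]
opening: 0.0875
```

Run:
```python
from h import *
st()
for n in("wrist","top","scene"):
    s=snapshot(n); cv2.imwrite(f'pics/{n}13.png',s['color'])
    P=unit(cloud(s).reshape(-1,3)).reshape(420,560,3)*1000
    k=(P[...,2]>80)&(P[...,2]<89)&(P[...,0]>-45)&(P[...,0]<5)&(P[...,1]>-65)&(P[...,1]<40); print(n,"fin",k.sum(), P[k].mean(0).round(1) if k.any() else None)
    k=(P[...,2]>75)&(P[...,2]<90)&(P[...,0]>-100)&(P[...,0]<-60)&(P[...,1]>40)&(P[...,1]<90); print(n,"fitting",k.sum(), P[k].mean(0).round(1) if k.any() else None)
```

```text
t 16.35 tcp [0.4378 0.1539 0.2391] unit mm [-110.5  -18.4  239.1] ori [-179.83    0.37 -100.54] F [ 0.31  0.38 -0.08] op 0.0875
wrist fin 468 [-19.8 -45.2  86.1]
wrist fitting 224 [-81.4  73.   82.9]
top fin 28 [-20.3 -44.8  86.9]
top fitting 0 None
scene fin 39 [-16.8 -43.2  84.6]
scene fitting 23 [-78.1  77.1  81.5]
```

View pics/scene13.png

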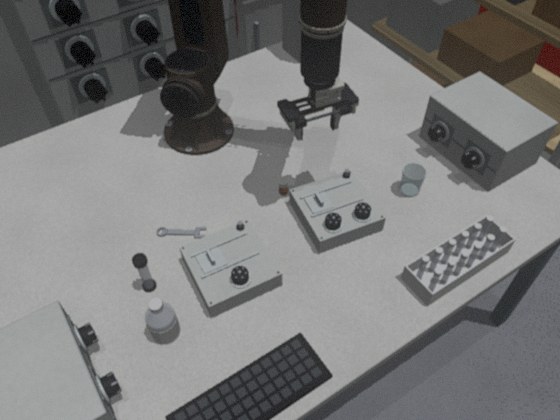

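View pics/wrist13.png

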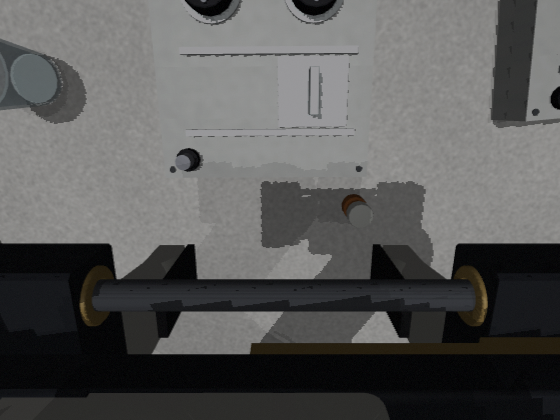

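The wrist view shows the shutter shut, with the fin at (315,90), unit y ≈ -45 mm. The fitting and vial are still in place. Handing in.

```bash
python3 -c "
from h import *; print(order.close_job())"
```

```text
the job is handed in; nothing more can be done
None
```

The two-head pump unit is reset: I opened its shutter, pressed the key fully down, let it spring back and shut the shutter again. The job was handed in at about 16.5 s on the robot's clock, with the arm clear and touching nothing.

- **Opening:** With the gripper open, the back of one fingertip pushed the fin until the shutter was at about 67 mm, so the well was clear. At the start it was already about 7–8 mm open.
- **Key:** The same finger went down into the well and pressed the key to its hard stop. The fingertip stopped at 35.9 mm above the bench and the force rose to about 18 N. After I lifted off, the wrist camera read the key top at 41.75 mm, so it was back up.
- **Closing:** The inner face of the finger pushed the fin back until it met the end stop. I deliberately pushed once more to confirm the stop, which read about 23 N.
- **Last checks:** The fin is at unit y ≈ -45 mm in the wrist and top views, so the shutter is shut. The scene camera read -43 mm, but its earlier readings were also off by about 2 mm. The fitting read the same as at the start, to about 1 mm. The vial, the one-head unit and the other loose things look undisturbed in the final pictures; I did not measure them.

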